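# Match the glazed lids to their pots

## Task

The glazed pots are back from the kiln: put each of the four loose lids on the open pot of its own colour, knob up, with its plug in the mouth and its disc lying flat on the rim. Lower each lid into place rather than dropping it, leave the pots standing where they are, and do not disturb the red-brown pot that already has its lid.

Things in the scene. Friction and masses are not known exactly. Their poses are not given: they have to be found in the camera images.
- lid_blue_center (a point): cobalt blue loose lid, 40 mm tall, standing knob up. From below: a round clay plug 50 mm across and 8 mm tall, a disc 76 mm across and 6 mm thick, then a plain round knob 22 mm across and 26 mm tall, all on one axis. About 90 g. This point is on the axis, half-way up: 20 mm above the plug's underside, 6 mm above the disc's top face, 20 mm below the knob's top. z is up along the axis
- lid_green_center (a point): leaf green loose lid, 40 mm tall, standing knob up. From below: a round clay plug 50 mm across and 8 mm tall, a disc 76 mm across and 6 mm thick, then a plain round knob 22 mm across and 26 mm tall, all on one axis. About 90 g. This point is on the axis, half-way up: 20 mm above the plug's underside, 6 mm above the disc's top face, 20 mm below the knob's top. z is up along the axis
- lid_yellow_center (a point): ochre yellow loose lid, 40 mm tall, standing knob up. From below: a round clay plug 50 mm across and 8 mm tall, a disc 76 mm across and 6 mm thick, then a plain round knob 22 mm across and 26 mm tall, all on one axis. About 90 g. This point is on the axis, half-way up: 20 mm above the plug's underside, 6 mm above the disc's top face, 20 mm below the knob's top. z is up along the axis
- lid_cream_center (a point): cream white loose lid, 40 mm tall, standing knob up. From below: a round clay plug 50 mm across and 8 mm tall, a disc 76 mm across and 6 mm thick, then a plain round knob 22 mm across and 26 mm tall, all on one axis. About 90 g. This point is on the axis, half-way up: 20 mm above the plug's underside, 6 mm above the disc's top face, 20 mm below the knob's top. z is up along the axis
- pot_blue_mouth (a point): cobalt blue loose round open pot with dark lozenges painted round the belly, 46 mm tall, 82 mm across at the belly, 76 mm at the rim; rim wall about 5 mm thick, mouth opening about 66 mm, inner floor 40 mm below the rim, so a lid's plug drops in with about 8 mm of play all round and its disc rests on the rim. About 0.3 kg. This point is the centre of the mouth, level with the rim. z is up along the axis. A seated lid's listed point lies 12 mm above this one
- pot_green_mouth (a point): leaf green loose round open pot with dark lozenges painted round the belly, 46 mm tall, 82 mm across at the belly, 76 mm at the rim; rim wall about 5 mm thick, mouth opening about 66 mm, inner floor 40 mm below the rim, so a lid's plug drops in with about 8 mm of play all round and its disc rests on the rim. About 0.3 kg. This point is the centre of the mouth, level with the rim. z is up along the axis. A seated lid's listed point lies 12 mm above this one
- pot_yellow_mouth (a point): ochre yellow loose round open pot with dark lozenges painted round the belly, 46 mm tall, 82 mm across at the belly, 76 mm at the rim; rim wall about 5 mm thick, mouth opening about 66 mm, inner floor 40 mm below the rim, so a lid's plug drops in with about 8 mm of play all round and its disc rests on the rim. About 0.3 kg. This point is the centre of the mouth, level with the rim. z is up along the axis. A seated lid's listed point lies 12 mm above this one
- pot_cream_mouth (a point): cream white loose round open pot with dark lozenges painted round the belly, 46 mm tall, 82 mm across at the belly, 76 mm at the rim; rim wall about 5 mm thick, mouth opening about 66 mm, inner floor 40 mm below the rim, so a lid's plug drops in with about 8 mm of play all round and its disc rests on the rim. About 0.3 kg. This point is the centre of the mouth, level with the rim. z is up along the axis. A seated lid's listed point lies 12 mm above this one
- pot_done_center (a point): red-brown finished pot whose own lid, with a dark knob, is already on (one solid piece): 66 mm across, 72 mm tall. To be left alone. This point is on its axis half-way up, 36 mm above its underside

How it is judged:
By the outcome, as a careful person would: the job done as asked, in the order asked, and still so for the second after the job is handed in, with the robot touching nothing.
It also fails if it takes over 128 s, if anything falls off the work surface, if the arm or the gripper's body presses on something with over 40 N, if the wrist force passes 120 N, or if a joint passes its speed limit or range.

## Robot

A 7-joint arm with a two-finger parallel gripper is mounted at the origin on the work surface. World frame = base frame: x ahead of the robot, y to its left, z up, the work surface at z = 0. Lengths are in m, angles in rad, forces in N, time in s.
With the tool pointing down it reaches from about 0.425 to 0.8 m from the base axis. Payload 8.3 kg.
Tool frame: the origin (TCP) lies on the centre line of the jaws, within the pads' length; the fingertips stand 25 mm ahead of it and the grasp point (between the pads) lies 6 mm ahead of it (bot.tips_ahead is the distance from the TCP to the fingertips, in m); z points along the fingers, y is the line along which they close (so a half turn about z gives the same grasp; the last joint's range is limited). The gripper opens to 85 mm and grips with 20 to 120 N. Pads are 22 mm wide; open, the fingers measure 114 mm over their backs; the gripper's body (76 mm by 85 mm) begins 54 mm behind the grasp point. The pads swing forward as they close: fully open they stand 13 mm farther back than shut.
Start: joints at [-1.355, 0.383, 0.016, 1.37, -0.006, 1.388, -0.046], TCP at [0.172, 0.601, 0.256] pointing down, gripper open.
Joint ranges: [-2.95, 2.95], [-0.25, 2.06], [-1.52, 1.56], [0.18, 2.33], [-1.44, 4.58], [0.02, 2.06], [-3.01, 3.01]. Speed limits (rad/s): [2.39, 2.39, 3.01, 3.01, 3.14, 3.14, 3.14].

## Interface

Orientations are given as a rotation vector (axis times angle).
In Python, from cell import bot, cams, order gives the robot as it stands.
- The arm moves only by the tool move_arm, never from a script. Its argument "motion" is a list of rows, each a list of 7 numbers: the turn, a rotation vector about the world's x, y, z in rad, then the shift along the world's x, y, z in m, then the opening, from -1 (shut) to 1 (fully open), so that 0 is half open. A call has 1 to 20 rows; each row is the pose to reach, as a shift and turn from the pose commanded when the call began; what a row does not reach only later rows make up. A row lasts 1/12 s, in which the tool goes at most 41.7 mm and 7.16 degrees, less where a joint would pass 70% of its speed; a pose out of reach is approached as far as the arm can. A call with a gripper value outside its range is refused whole. The fingers move at their own pace and stop on an object; "squeeze" is the grip in N (left out, the last holds). Time passes only in rows, so rows that repeat a pose let the fingers close. It gives the time, the measured TCP pose, the force, the opening and the grip force at its end, in the units of the state.
- bot.get_obs(): the state, without advancing time (a new reading comes with each control period).
- cams.camera(name): name is "side" or "top" or "wrist"; returns the picture (384x512x3 uint8, red, green, blue); there is no depth.
- cams.camera_model(name): a dict with "vertical_fov" (degrees; the focal length in pixels is half the picture's height over the tangent of half this angle, whatever the lens; pixels are square), "cx", "cy" (the principal point, pixels), "k1" (the pictures are not rectified: a ray, as slopes to the right and down, at radius r is drawn at 1 + k1 r^2 times it, then the intrinsics apply), "rvec" (rotation vector, rad) and "tvec" (3), from world to camera coordinates, as OpenCV has them. Camera axes: x right, y down, z forward; pixel columns grow to the right and rows downward; lengths in m; the calibration is good to about 2 mm. A picture is of the moment at which its call begins: read the wrist's pose just before it. camera_model takes no time and is no camera call; for the wrist camera it gives the pose at the moment of the call.
- order.job_done(): hands the job in; it is judged then, once.
The state is a dict: "time_s": time; "q": joint angles; "joint_vel": joint speeds; "tau": joint torques, N m; "tool_pos": TCP position; "orientation": TCP orientation; "contact_force": force on the tool from outside, world axes, zero at the start; "torque": the same for the moment, N m; "opening": finger opening in m; "grip_force": force on a finger pad.
Only numpy, scipy, OpenCV 4.12 (cv2) and the standard library are available. Lean on these libraries where they do the work, as an engineer would, in place of code of your own. Each camera call takes 0.05 s, during which the arm holds its last target. There are 200 camera calls.

## Working session

There is one attempt and no reset: what is moved stays moved. The work goes in short steps, Python scripts to look and compute and a tool call to move; the robot and the scene stay as the last step left them, time stands still between calls to the robot, and variables do not carry over. Pictures are saved under pics/ and viewed, at most 14 in all, crops included, and the job is handed in when it is done.

Besides the shell and the picture viewer there is one more tool, called after "Call:" as name(argument=value, ...) on one line, values as JSON. move_arm: Moves the arm, as the interface text tells. Its arguments: {"type":"object","properties":{"motion":{"type":"array","items":{"type":"array","items":{"type":"number"}}},"squeeze":{"type":"number"}},"required":["motion"]}

```bash
mkdir -p pics; python3 - <<'E'
from cell import bot,cams,order
import cv2,numpy as np
o=bot.get_obs(); print(o)
for n in ["top","side"]:
    print(n,cams.camera_model(n)); cv2.imwrite(f"pics/{n}0.png",cams.camera(n)[:,:,::-1])
E
```

```text
{'time_s': 0.0, 'q': array([-1.35486114,  0.38424514,  0.01633569,  1.37115929, -0.00633438,
        1.3882013 , -0.04650757]), 'joint_vel': array([ 2.49708929e-04,  1.31822519e-03, -7.56864167e-04,  3.33557142e-04,
       -7.36265649e-06,  8.57691109e-04, -9.42112123e-04]), 'tau': array([-6.18044651e-04, -6.27597284e+01,  8.43912251e-01, -3.71830773e+01,
        1.66851474e-02,  1.40186335e-02, -3.04763557e-05]), 'tool_pos': array([0.17182937, 0.60043976, 0.25527183]), 'orientation': array([-4.36403137e-01, -3.11084496e+00,  3.05516137e-03]), 'contact_force': array([0.1105595 , 0.96025425, 0.40325181]), 'torque': array([-0.02682062,  0.04375303,  0.02280515]), 'grip_force': 0.0, 'opening': 0.0853626483998538}
top {'vertical_fov': 50.55157259431029, 'cx': 247.02399770973994, 'cy': 195.63298911273844, 'k1': -0.017024243461091177, 'rvec': array([ 2.12947818, -2.1223038 ,  0.18986522]), 'tvec': array([0.01514262, 0.5322892 , 1.02370161])}
side {'vertical_fov': 54.531367374393106, 'cx': 256.5371902436216, 'cy': 186.48066143054, 'k1': -0.03637079361495613, 'rvec': array([ 0.56453752, -2.59316524,  1.26595669]), 'tvec': array([0.4992419 , 0.18979425, 0.65021434])}
```

View pics/top0.png

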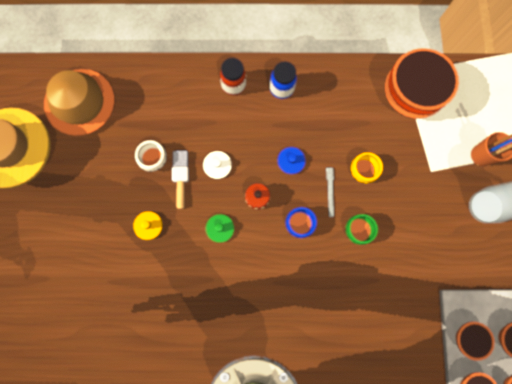

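View pics/side0.png

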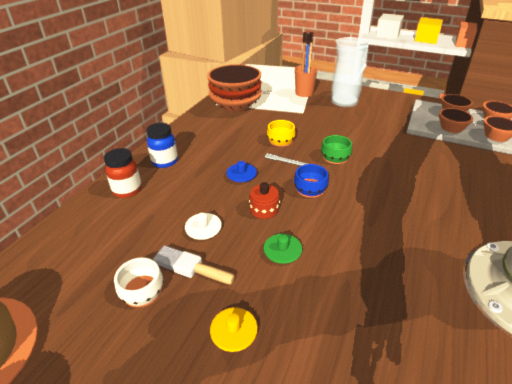

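The top view shows every object; the arm itself isn't in view. The pixels that matter are:

| Object | Pixel |
|---|---|
| Yellow lid | (148,226) |
| Green lid | (220,229) |
| Cream lid | (217,165) |
| Blue lid | (292,160) |
| Cream pot | (150,156) |
| Blue pot | (301,222) |
| Yellow pot | (367,167) |
| Green pot | (362,229) |
| Red-brown pot | (257,196) |

A brush at (180,180) and a metal tool at (330,190) lie between them. The side view agrees.

```bash
cat > h.py <<'E'
import cv2,numpy as np
from cell import bot,cams
from scipy.spatial.transform import Rotation as R
H=dict(blue=(100,130),green=(40,85),yellow=(20,35))
def mask(im,c):
    h=cv2.cvtColor(im,cv2.COLOR_RGB2HSV)
    if c=='cream': m=(h[...,1]<75)&(h[...,2]>140)
    else: m=(h[...,0]>=H[c][0])&(h[...,0]<=H[c][1])&(h[...,1]>120)&(h[...,2]>50)
    return m.astype(np.uint8)*255
def rays(m,uv,rows=384):
    f=rows/2/np.tan(np.radians(m['vertical_fov']/2))
    d=(np.array(uv,float)-[m['cx'],m['cy']])/f; s=d.copy()
    for _ in range(20): s=d/(1+m['k1']*(s**2).sum(-1,keepdims=True))
    Rm=cv2.Rodrigues(m['rvec'])[0]
    return -Rm.T@m['tvec'], np.c_[s,np.ones(len(s))]@Rm
def toz(m,uv,z):
    c,d=rays(m,np.atleast_2d(uv)); return c+d*((z-c[2])/d[:,2])[:,None]
def proj(m,P):
    Rm=cv2.Rodrigues(m['rvec'])[0]; p=np.atleast_2d(P)@Rm.T+m['tvec']; s=p[:,:2]/p[:,2:]
    f=192/np.tan(np.radians(m['vertical_fov']/2))
    return s*(1+m['k1']*(s**2).sum(1,keepdims=True))*f+[m['cx'],m['cy']]
E
python3 - <<'E'
from h import *
im=cv2.imread('pics/top0.png')[:,:,::-1].copy(); m=cams.camera_model('top')
print(bot.tips_ahead, 'cam',rays(m,[[0,0]])[0])
T={'lid_yellow':(148,226),'lid_green':(220,229),'lid_cream':(217,165),'lid_blue':(292,160),'pot_cream':(150,156),'pot_blue':(301,222),'pot_yellow':(367,167),'pot_green':(362,229)}
for n,(u,v) in T.items():
    k=mask(im,n[4:]); w=np.zeros_like(k); w[v-24:v+24,u-24:u+24]=k[v-24:v+24,u-24:u+24]
    cs=max(cv2.findContours(w,0,cv2.CHAIN_APPROX_NONE)[0],key=cv2.contourArea)
    z=.011 if 'lid' in n else .046
    P=toz(m,cs[:,0,:],z)[:,:2].astype(np.float32)
    e=cv2.fitEllipse(cv2.convexHull(P)); print(n,np.round(e[0],4),np.round(e[1],4))
for n,p in dict(done=(257,196),brushT=(180,153),brushB=(180,207),knifeT=(329,168),knifeB=(332,216),jarR=(233,82),jarB=(283,86)).items(): print(n,toz(m,[p],0.03 if n=='done' else .01).round(3))
w=cams.camera_model('wrist'); print(w); o=bot.get_obs()
c=rays(w,[[w['cx'],w['cy']]]); Rt=R.from_rotvec(o['orientation'])
print('tool axes\n',Rt.as_matrix().round(3),'cam in tool',Rt.inv().apply(c[0]-o['tool_pos']),'view dir',c[1])
cv2.imwrite('pics/w0.png',cams.camera('wrist')[:,:,::-1])
E
```

```text
0.025 cam [0.33987763 0.0141574  1.10263722]
lid_yellow [0.4574 0.286 ] [0.0773 0.0781]
lid_green [0.4508 0.0908] [0.0746 0.0771]
lid_cream [0.6268 0.1017] [0.0765 0.0782]
lid_blue [ 0.6401 -0.1054] [0.0757 0.0768]
pot_cream [0.6427 0.279 ] [0.0801 0.0856]
pot_blue [ 0.4636 -0.1245] [0.0786 0.0815]
pot_yellow [ 0.611  -0.3032] [0.08   0.0898]
pot_green [ 0.4459 -0.2817] [0.0787 0.0838]
done [[ 0.535 -0.01   0.03 ]]
brushT [[0.659 0.204 0.01 ]]
brushB [[0.507 0.199 0.01 ]]
knifeT [[ 0.618 -0.209  0.01 ]]
knifeB [[ 0.484 -0.213  0.01 ]]
jarR [[0.872 0.059 0.01 ]]
jarB [[ 0.86  -0.085  0.01 ]]
{'vertical_fov': 70.52494706883233, 'cx': 253.51235499992512, 'cy': 191.4778886697578, 'k1': -0.03929530160279271, 'rvec': array([-2.32922824, -1.75704917, -0.23557448]), 'tvec': array([-0.62382236, -0.03410324,  0.37859896])}
tool axes
 [[-0.961  0.275 -0.   ]
 [ 0.275  0.961 -0.002]
 [-0.    -0.002 -1.   ]] cam in tool [ 0.06761517 -0.00058081 -0.11801824] view dir [[ 0.25437212 -0.07384872 -0.96428273]]
```

View pics/w0.png

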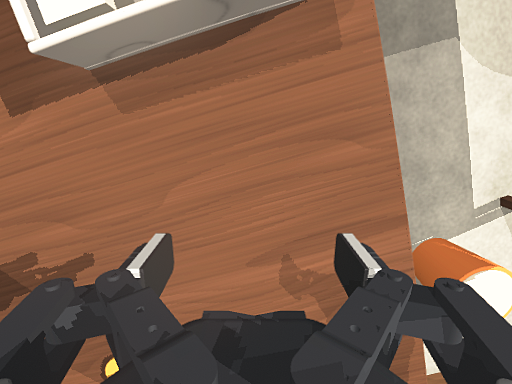

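The wrist view shows the open fingers at the bottom. The ground under the TCP falls near row 165, and the yellow lid peeks in at (112,368). I'll go to the yellow lid first.

Call:
move_arm(motion=[[0,0,0,0.02,-0.02,0,0.5],[0,0,0,0.05,-0.05,0,0],[0,0,0,0.08,-0.08,0,0],[0,0,0,0.11,-0.11,0,0],[0,0,0,0.14,-0.14,0,0],[0,0,0,0.17,-0.17,0,0],[0,0,0,0.2,-0.2,0,0],[0,0,0,0.23,-0.23,0,0],[0,0,0,0.25,-0.26,0,0],[0,0,0,0.27,-0.29,0,0],[0,0,0,0.28,-0.31,0,0],[0,0,0,0.285,-0.314,0,0],[0,0,0,0.285,-0.314,0,0],[0,0,0,0.285,-0.314,0,0],[0,0,0,0.285,-0.314,0,0]])

```text
time_s: 1.4
tool_pos: [0.4558, 0.2887, 0.256]
orientation: [-0.432, -3.111, -0.0]
contact_force: [-0.7, -0.6, 0.0]
opening: 0.0425
grip_force: 0.0
```

```bash
cat >> h.py <<'E'
from scipy.optimize import least_squares
def look(c,kind,xy0,tag,save=False):
    """Refine lid centre (disc outline, from the render-comparison of hulls) or pot mouth from the wrist picture."""
    o=bot.get_obs(); m=cams.camera_model('wrist'); im=cams.camera('wrist')
    cv2.imwrite(f'pics/{tag}.png',im[:,:,::-1])
    k=mask(im,c); t=np.linspace(0,2*np.pi,72,endpoint=False); ring=np.c_[np.cos(t),np.sin(t),0*t]
    L=[(.038,.014),(.038,.008),(.011,.040)] if kind=='lid' else [(.038,.046),(.041,.025)]
    hull=lambda xy:cv2.convexHull(np.vstack([proj(m,ring*r+[xy[0],xy[1],z]) for r,z in L]).astype(np.float32))
    n,lab,st,ce=cv2.connectedComponentsWithStats(k)
    p=proj(m,[[*xy0,.02]])[0]
    i=1+np.argmin(np.hypot(*(ce[1:]-p).T)+1e4*(st[1:,4]<400))
    H=cv2.convexHull(cv2.findContours((lab==i).astype(np.uint8),0,cv2.CHAIN_APPROX_NONE)[0][0])[:,0,:].astype(np.float32)
    f=lambda xy:[cv2.pointPolygonTest(hull(xy),(float(a),float(b)),True) for a,b in H]
    g=toz(m,[H.mean(0)],.02)[0,:2]
    s=least_squares(f,g,loss='soft_l1',diff_step=1e-3)
    print(tag,'bbox',st[i],'xy',s.x.round(4),'rms px',np.sqrt(np.mean(np.square(f(s.x)))).round(2),'tcp',o['tool_pos'].round(4),'d',(s.x-o['tool_pos'][:2]).round(4),'t',round(o['time_s'],2),'open',round(o['opening'],4))
    return s.x
E
python3 -c "
from h import *
look('yellow','lid',(.457,.286),'w1')"
```

```text
w1 bbox [ 487  232   25   76 1462] xy [0.7173 0.6253] rms px 11.04 tcp [0.4558 0.2887 0.256 ] d [0.2615 0.3366] t 1.4 open 0.0425
```

View pics/w1.png

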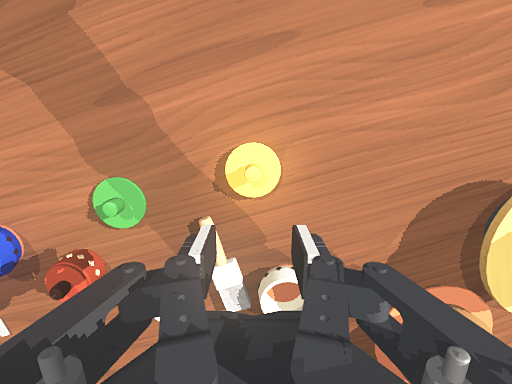

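The yellow lid sits under the gripper at pixel (253,170), washed out by the light, so I'll loosen the colour mask.

```bash
sed -i "s/else: m=.*/else: m=(h[...,0]>=H[c][0])\&(h[...,0]<=H[c][1])\&(h[...,1]>(60 if c=='yellow' else 110))\&(h[...,2]>(120 if c=='yellow' else 50))/" h.py
sed -i "s/1e4\*(st\[1:,4\]<400)/1e4*(st[1:,4]<800)/" h.py
python3 -c "
from h import *
look('yellow','lid',(.457,.286),'w2')"
```

```text
w2 bbox [ 225  142   56   56 2411] xy [0.4568 0.2868] rms px 0.43 tcp [0.4557 0.2887 0.256 ] d [ 0.0011 -0.0019] t 1.45 open 0.0423
```

Call:
move_arm(motion=[[0,0,0,0.001,-0.002,-0.02,0],[0,0,0,0.001,-0.002,-0.05,0],[0,0,0,0.001,-0.002,-0.08,0],[0,0,0,0.001,-0.002,-0.11,0],[0,0,0,0.001,-0.002,-0.14,0],[0,0,0,0.001,-0.002,-0.165,0],[0,0,0,0.001,-0.002,-0.185,0],[0,0,0,0.001,-0.002,-0.2,0],[0,0,0,0.001,-0.002,-0.208,0],[0,0,0,0.001,-0.002,-0.212,0],[0,0,0,0.001,-0.002,-0.212,-0.3],[0,0,0,0.001,-0.002,-0.212,-0.6],[0,0,0,0.001,-0.002,-0.212,-0.8],[0,0,0,0.001,-0.002,-0.212,-0.8],[0,0,0,0.001,-0.002,-0.212,-0.8],[0,0,0,0.001,-0.002,-0.212,-0.8],[0,0,0,0.001,-0.002,-0.212,-0.8]], squeeze=40)

```text
time_s: 2.92
tool_pos: [0.4584, 0.2852, 0.045]
orientation: [0.436, 3.11, 0.002]
contact_force: [-1.1, 0.4, 5.4]
opening: 0.0208
grip_force: 39.6
```

Call:
move_arm(motion=[[0,0,0,0,0,0.01,-0.8],[0,0,0,0,0,0.035,-0.8],[0,0,0,0,0,0.065,-0.8],[0,0,0,0,-0.005,0.095,-0.8],[0,0,0,0.005,-0.02,0.12,-0.8],[0,0,0,0.015,-0.04,0.14,-0.8],[0,0,0,0.025,-0.07,0.155,-0.8],[0,0,0,0.035,-0.1,0.165,-0.8],[0,0,0,0.045,-0.13,0.175,-0.8],[0,0,0,0.055,-0.16,0.18,-0.8],[0,0,0,0.065,-0.19,0.18,-0.8],[0,0,0,0.075,-0.22,0.18,-0.8],[0,0,0,0.085,-0.25,0.18,-0.8],[0,0,0,0.095,-0.28,0.18,-0.8],[0,0,0,0.105,-0.31,0.18,-0.8],[0,0,0,0.115,-0.34,0.18,-0.8],[0,0,0,0.125,-0.37,0.18,-0.8],[0,0,0,0.135,-0.4,0.18,-0.8],[0,0,0,0.145,-0.425,0.18,-0.8],[0,0,0,0.15,-0.44,0.18,-0.8]])

```text
time_s: 4.58
tool_pos: [0.6077, -0.1591, 0.2246]
orientation: [-0.442, -3.11, 0.003]
contact_force: [-0.0, 0.6, -1.8]
opening: 0.0206
grip_force: 39.3
```

Call:
move_arm(motion=[[0,0,0,0.01,-0.02,0,-0.8],[0,0,0,0.02,-0.05,0,-0.8],[0,0,0,0.03,-0.08,0,-0.8],[0,0,0,0.04,-0.11,0,-0.8],[0,0,0,0.047,-0.135,0,-0.8],[0,0,0,0.05,-0.152,0,-0.8],[0,0,0,0.052,-0.16,0,-0.8],[0,0,0,0.052,-0.162,0,-0.8],[0,0,0,0.052,-0.162,0,-0.8],[0,0,0,0.052,-0.162,0,-0.8],[0,0,0,0.052,-0.162,0,-0.8]])

```text
time_s: 5.5
tool_pos: [0.6605, -0.3151, 0.2247]
orientation: [0.433, 3.111, 0.002]
contact_force: [-1.1, 0.6, -1.1]
opening: 0.0207
grip_force: 39.3
```

```bash
python3 -c "
from h import *
look('yellow','pot',(.611,-.303),'w3')"
```

```text
w3 bbox [ 217  100   70   70 1032] xy [ 0.6155 -0.3051] rms px 1.14 tcp [ 0.6605 -0.3151  0.2247] d [-0.0451  0.01  ] t 5.5 open 0.0207
```

View pics/w3.png

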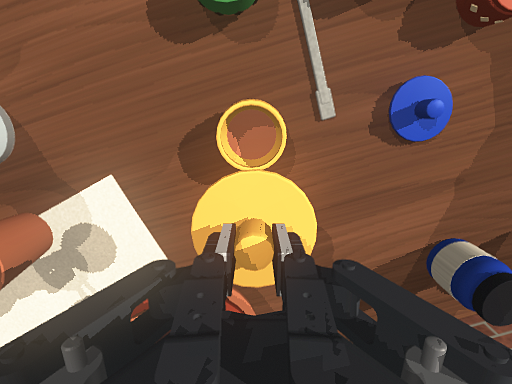

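The pot's rim is centred near (252,135), with the held lid upright at (255,228). I'll move over the pot and lower the lid.

Call:
move_arm(motion=[[0,0,0,-0.01,0.003,-0.01,-0.8],[0,0,0,-0.03,0.007,-0.03,-0.8],[0,0,0,-0.041,0.009,-0.05,-0.8],[0,0,0,-0.043,0.0095,-0.07,-0.8],[0,0,0,-0.043,0.0095,-0.09,-0.8],[0,0,0,-0.043,0.0095,-0.105,-0.8],[0,0,0,-0.043,0.0095,-0.115,-0.8],[0,0,0,-0.043,0.0095,-0.122,-0.8],[0,0,0,-0.043,0.0095,-0.127,-0.8],[0,0,0,-0.043,0.0095,-0.131,-0.8],[0,0,0,-0.043,0.0095,-0.135,-0.8],[0,0,0,-0.043,0.0095,-0.138,-0.8],[0,0,0,-0.043,0.0095,-0.14,-0.8],[0,0,0,-0.043,0.0095,-0.141,-0.8],[0,0,0,-0.043,0.0095,-0.141,-0.8],[0,0,0,-0.043,0.0095,-0.141,-0.8]])

```text
time_s: 6.88
tool_pos: [0.617, -0.3078, 0.0835]
orientation: [0.437, 3.111, -0.0]
contact_force: [-0.8, 0.3, -0.9]
opening: 0.0207
grip_force: 39.3
```

```bash
python3 -c "
from h import *
im=cams.camera('side'); cv2.imwrite('pics/s1.png',cv2.resize(im[60:260,180:400],None,fx=3,fy=3)[:,:,::-1])"
```

```text
(no output)
```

View pics/s1.png

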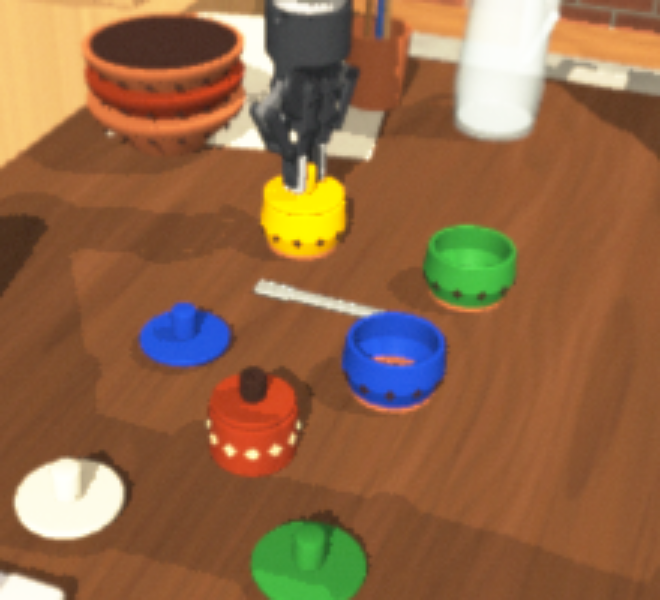

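The lid is aligned on the yellow pot, with the disc about at rim level. I'll lower the last millimetre, then release.

Call:
move_arm(motion=[[0,0,0,0,0.001,-0.0005,-0.8],[0,0,0,0,0.001,-0.001,-0.8],[0,0,0,0,0.001,-0.0015,-0.8],[0,0,0,0,0.001,-0.0015,-0.8]])

```text
time_s: 7.27
tool_pos: [0.6171, -0.3069, 0.083]
orientation: [0.437, 3.11, -0.0]
contact_force: [-3.2, 1.8, 7.2]
opening: 0.0206
grip_force: 40.0
```

Call:
move_arm(motion=[[0,0,0,0,0,0,-0.45],[0,0,0,0,0,0,-0.3],[0,0,0,0,0,0,-0.1],[0,0,0,0,0,0,0],[0,0,0,0,0,0,0],[0,0,0,0,0,0.01,0],[0,0,0,0,0,0.03,0],[0,0,0,0,0,0.06,0],[0,0,0,0,0,0.09,0],[0,0,0,0,0,0.12,0],[0,0,0,0,0,0.14,0],[0,0,0,0,0,0.15,0],[0,0,0,0,0,0.15,0]])

```text
time_s: 8.35
tool_pos: [0.6178, -0.3074, 0.2353]
orientation: [0.436, 3.106, -0.002]
contact_force: [0.0, 0.4, -0.1]
opening: 0.0427
grip_force: 0.0
```

```bash
python3 -c "
from h import *
im=cams.camera('wrist'); cv2.imwrite('pics/w4.png',im[:,:,::-1]); o=bot.get_obs(); print(o['tool_pos'])"
```

```text
[ 0.6172433  -0.30692854  0.23273732]
```

View pics/w4.png

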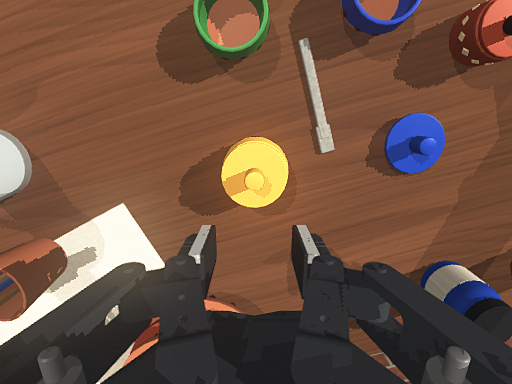

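The yellow lid is seated, concentric and flat, at (255,172). Blue lid next.

Call:
move_arm(motion=[[0,0,0,0.002,0.02,0,0],[0,0,0,0.005,0.05,0,0],[0,0,0,0.01,0.085,0,0],[0,0,0,0.015,0.12,0,0],[0,0,0,0.018,0.155,0,0],[0,0,0,0.021,0.18,0,0],[0,0,0,0.023,0.196,0,0],[0,0,0,0.023,0.2,0,0],[0,0,0,0.023,0.201,0,0],[0,0,0,0.023,0.201,0,0],[0,0,0,0.023,0.201,0,0]])

```text
time_s: 9.32
tool_pos: [0.6393, -0.108, 0.2312]
orientation: [-0.441, -3.11, 0.002]
contact_force: [-0.7, -0.3, -0.1]
opening: 0.0426
grip_force: 0.0
```

```bash
python3 -c "
from h import *
look('blue','lid',(.640,-.105),'w5')"
```

```text
w5 bbox [ 229  142   59   59 2751] xy [ 0.6391 -0.103 ] rms px 0.59 tcp [ 0.6393 -0.108   0.2312] d [-0.0002  0.005 ] t 9.32 open 0.0426
```

Call:
move_arm(motion=[[0,0,0,0,0.004,-0.02,0],[0,0,0,0,0.005,-0.05,0],[0,0,0,0,0.005,-0.08,0],[0,0,0,0,0.005,-0.11,0],[0,0,0,0,0.005,-0.135,0],[0,0,0,0,0.005,-0.155,0],[0,0,0,0,0.005,-0.17,0],[0,0,0,0,0.005,-0.18,0],[0,0,0,0,0.005,-0.185,0],[0,0,0,0,0.005,-0.187,0],[0,0,0,0,0.005,-0.187,-0.3],[0,0,0,0,0.005,-0.187,-0.6],[0,0,0,0,0.005,-0.187,-0.8],[0,0,0,0,0.005,-0.187,-0.8],[0,0,0,0,0.005,-0.187,-0.8],[0,0,0,0,0.005,-0.187,-0.8],[0,0,0,0,0.005,-0.187,-0.8]])

```text
time_s: 10.78
tool_pos: [0.6407, -0.1009, 0.046]
orientation: [0.436, 3.109, -0.0]
contact_force: [-0.5, -0.3, 6.5]
opening: 0.0207
grip_force: 39.6
```

Call:
move_arm(motion=[[0,0,0,0,0,0.01,-0.8],[0,0,0,0,0,0.035,-0.8],[0,0,0,0,0,0.065,-0.8],[0,0,0,0,0,0.095,-0.8],[0,0,0,-0.005,-0.002,0.12,-0.8],[0,0,0,-0.02,-0.006,0.14,-0.8],[0,0,0,-0.045,-0.015,0.155,-0.8],[0,0,0,-0.075,-0.024,0.168,-0.8],[0,0,0,-0.1,-0.032,0.176,-0.8],[0,0,0,-0.118,-0.037,0.18,-0.8],[0,0,0,-0.126,-0.039,0.18,-0.8],[0,0,0,-0.127,-0.039,0.18,-0.8],[0,0,0,-0.127,-0.039,0.18,-0.8],[0,0,0,-0.127,-0.039,0.18,-0.8]])

```text
time_s: 11.95
tool_pos: [0.5138, -0.1386, 0.2244]
orientation: [-0.434, -3.111, -0.0]
contact_force: [0.0, -0.0, -0.2]
opening: 0.0205
grip_force: 39.3
```

```bash
python3 -c "
from h import *
look('blue','pot',(.4636,-.1245),'w6')"
```

```text
w6 bbox [ 219   96   71   73 2005] xy [ 0.4651 -0.1244] rms px 0.55 tcp [ 0.5138 -0.1386  0.2244] d [-0.0487  0.0143] t 11.95 open 0.0205
```

View pics/w6.png

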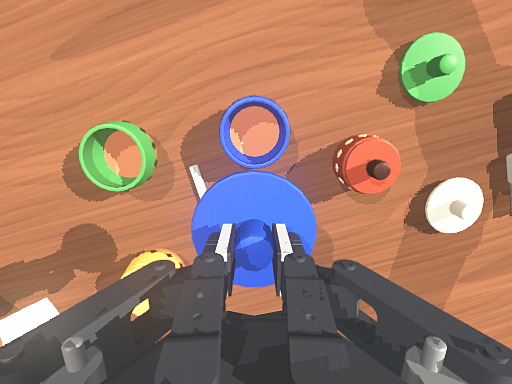

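The blue pot's rim is at (255,131), and the blue lid is held upright.

Call:
move_arm(motion=[[0,0,0,-0.01,0.003,-0.01,-0.8],[0,0,0,-0.033,0.01,-0.03,-0.8],[0,0,0,-0.045,0.013,-0.05,-0.8],[0,0,0,-0.048,0.014,-0.07,-0.8],[0,0,0,-0.048,0.014,-0.09,-0.8],[0,0,0,-0.048,0.014,-0.105,-0.8],[0,0,0,-0.048,0.014,-0.115,-0.8],[0,0,0,-0.048,0.014,-0.122,-0.8],[0,0,0,-0.048,0.014,-0.127,-0.8],[0,0,0,-0.048,0.014,-0.131,-0.8],[0,0,0,-0.048,0.014,-0.134,-0.8],[0,0,0,-0.048,0.014,-0.137,-0.8],[0,0,0,-0.048,0.014,-0.139,-0.8],[0,0,0,-0.048,0.014,-0.14,-0.8],[0,0,0,-0.048,0.014,-0.141,-0.8],[0,0,0,-0.048,0.014,-0.1415,-0.8],[0,0,0,-0.048,0.014,-0.1415,-0.8]])

```text
time_s: 13.42
tool_pos: [0.4652, -0.1257, 0.0838]
orientation: [0.436, 3.111, 0.0]
contact_force: [-1.4, 0.8, 4.0]
opening: 0.0203
grip_force: 39.7
```

Call:
move_arm(motion=[[0,0,0,0,0,0,-0.45],[0,0,0,0,0,0,-0.3],[0,0,0,0,0,0,-0.1],[0,0,0,0,0,0,0],[0,0,0,0,0,0,0],[0,0,0,0,0,0.01,0],[0,0,0,0,0,0.03,0],[0,0,0,0,0,0.06,0],[0,0,0,0,0,0.09,0],[0,0,0,0,0,0.12,0],[0,0,0,0,0,0.14,0],[0,0,0,0,0,0.15,0],[0,0,0,0,0,0.15,0]])

```text
time_s: 14.5
tool_pos: [0.4661, -0.126, 0.2359]
orientation: [0.436, 3.107, 0.001]
contact_force: [0.8, 0.7, -1.1]
opening: 0.0428
grip_force: 0.0
```

```bash
cat >> h.py <<'E'
def seated(c,xy,tag):
    global_L=None
    o=bot.get_obs(); m=cams.camera_model('wrist'); im=cams.camera('wrist'); cv2.imwrite(f'pics/{tag}.png',im[:,:,::-1])
    n,lab,st,ce=cv2.connectedComponentsWithStats(mask(im,c)); p=proj(m,[[*xy,.052]])[0]
    i=1+np.argmin(np.hypot(*(ce[1:]-p).T)+1e4*(st[1:,4]<800))
    t=np.linspace(0,2*np.pi,72); ring=np.c_[np.cos(t),np.sin(t),0*t]; q=proj(m,ring*.038+[*xy,.052])
    print(tag,'seen bbox',st[i],'disc at z=52mm would be',q.min(0).round(1),(q.max(0)-q.min(0)).round(1),'tcp',o['tool_pos'].round(4))
E
python3 -c "
from h import *
seated('blue',(.4651,-.1244),'w7')"
```

```text
w7 seen bbox [ 221  139   67   69 3650] disc at z=52mm would be [221.3 142.9] [66.9 65.4] tcp [ 0.4661 -0.126   0.2359]
```

Call:
move_arm(motion=[[0,0,0,0,0.02,0,0],[0,0,0,-0.003,0.05,0,0],[0,0,0,-0.006,0.085,0,0],[0,0,0,-0.009,0.12,0,0],[0,0,0,-0.012,0.155,0,0],[0,0,0,-0.015,0.185,0,0],[0,0,0,-0.015,0.205,0,0],[0,0,0,-0.015,0.214,0,0],[0,0,0,-0.015,0.216,0,0],[0,0,0,-0.015,0.216,0,0],[0,0,0,-0.015,0.216,0,0]])

```text
time_s: 15.47
tool_pos: [0.45, 0.0886, 0.2327]
orientation: [-0.44, -3.11, 0.002]
contact_force: [0.1, 0.6, -0.3]
opening: 0.0425
grip_force: 0.0
```

```bash
python3 -c "
from h import *
look('green','lid',(.4508,.0908),'w8')"
```

```text
w8 bbox [ 228  142   59   59 2693] xy [0.4502 0.0924] rms px 0.56 tcp [0.45   0.0886 0.2327] d [0.0002 0.0038] t 15.47 open 0.0425
```

The seated blue lid's outline matches a disc at z = 52 mm. Now the green lid.

Call:
move_arm(motion=[[0,0,0,0,0.003,-0.02,0],[0,0,0,0,0.004,-0.05,0],[0,0,0,0,0.004,-0.08,0],[0,0,0,0,0.004,-0.11,0],[0,0,0,0,0.004,-0.135,0],[0,0,0,0,0.004,-0.155,0],[0,0,0,0,0.004,-0.17,0],[0,0,0,0,0.004,-0.18,0],[0,0,0,0,0.004,-0.185,0],[0,0,0,0,0.004,-0.188,0],[0,0,0,0,0.004,-0.188,-0.3],[0,0,0,0,0.004,-0.188,-0.6],[0,0,0,0,0.004,-0.188,-0.8],[0,0,0,0,0.004,-0.188,-0.8],[0,0,0,0,0.004,-0.188,-0.8],[0,0,0,0,0.004,-0.188,-0.8],[0,0,0,0,0.004,-0.188,-0.8]])

```text
time_s: 16.93
tool_pos: [0.4506, 0.0946, 0.0461]
orientation: [0.436, 3.11, 0.001]
contact_force: [-1.1, -1.0, 7.1]
opening: 0.0205
grip_force: 39.6
```

Call:
move_arm(motion=[[0,0,0,0,0,0.01,-0.8],[0,0,0,0,0,0.035,-0.8],[0,0,0,0,0,0.065,-0.8],[0,0,0,0,0,0.095,-0.8],[0,0,0,0,-0.005,0.12,-0.8],[0,0,0,0.005,-0.02,0.145,-0.8],[0,0,0,0.01,-0.05,0.165,-0.8],[0,0,0,0.015,-0.085,0.176,-0.8],[0,0,0,0.02,-0.12,0.179,-0.8],[0,0,0,0.025,-0.155,0.179,-0.8],[0,0,0,0.03,-0.19,0.179,-0.8],[0,0,0,0.033,-0.225,0.179,-0.8],[0,0,0,0.036,-0.26,0.179,-0.8],[0,0,0,0.039,-0.295,0.179,-0.8],[0,0,0,0.042,-0.33,0.179,-0.8],[0,0,0,0.045,-0.36,0.179,-0.8],[0,0,0,0.045,-0.38,0.179,-0.8],[0,0,0,0.045,-0.389,0.179,-0.8],[0,0,0,0.045,-0.39,0.179,-0.8],[0,0,0,0.045,-0.39,0.179,-0.8]])

```text
time_s: 18.6
tool_pos: [0.4948, -0.295, 0.2243]
orientation: [-0.437, -3.11, -0.001]
contact_force: [-0.5, 0.5, -0.1]
opening: 0.0201
grip_force: 39.2
```

```bash
python3 -c "
from h import *
look('green','pot',(.4459,-.2817),'w9')"
```

```text
w9 bbox [ 217   97   71   73 1537] xy [ 0.4474 -0.2835] rms px 0.52 tcp [ 0.4948 -0.295   0.2243] d [-0.0475  0.0115] t 18.6 open 0.0201
```

Call:
move_arm(motion=[[0,0,0,-0.01,0.003,-0.01,-0.8],[0,0,0,-0.033,0.008,-0.03,-0.8],[0,0,0,-0.045,0.011,-0.05,-0.8],[0,0,0,-0.0475,0.012,-0.07,-0.8],[0,0,0,-0.0475,0.012,-0.09,-0.8],[0,0,0,-0.0475,0.012,-0.105,-0.8],[0,0,0,-0.0475,0.012,-0.115,-0.8],[0,0,0,-0.0475,0.012,-0.122,-0.8],[0,0,0,-0.0475,0.012,-0.127,-0.8],[0,0,0,-0.0475,0.012,-0.131,-0.8],[0,0,0,-0.0475,0.012,-0.134,-0.8],[0,0,0,-0.0475,0.012,-0.137,-0.8],[0,0,0,-0.0475,0.012,-0.139,-0.8],[0,0,0,-0.0475,0.012,-0.14,-0.8],[0,0,0,-0.0475,0.012,-0.141,-0.8],[0,0,0,-0.0475,0.012,-0.1415,-0.8],[0,0,0,-0.0475,0.012,-0.1415,-0.8]])

```text
time_s: 20.07
tool_pos: [0.4476, -0.2838, 0.084]
orientation: [0.437, 3.11, 0.001]
contact_force: [-4.6, 3.2, 11.9]
opening: 0.0205
grip_force: 40.5
```

Call:
move_arm(motion=[[0,0,0,0,0,0,-0.45],[0,0,0,0,0,0,-0.3],[0,0,0,0,0,0,-0.1],[0,0,0,0,0,0,0],[0,0,0,0,0,0,0],[0,0,0,0,0,0.01,0],[0,0,0,0,0,0.03,0],[0,0,0,0,0,0.06,0],[0,0,0,0,0,0.09,0],[0,0,0,0,0,0.12,0],[0,0,0,0,0,0.14,0],[0,0,0,0,0,0.15,0],[0,0,0,0,0,0.15,0]])

```text
time_s: 21.15
tool_pos: [0.4484, -0.2844, 0.2355]
orientation: [0.436, 3.107, -0.001]
contact_force: [0.1, 0.0, -0.3]
opening: 0.0429
grip_force: 0.0
```

```bash
python3 -c "
from h import *
seated('green',(.4474,-.2835),'w10')"
```

```text
w10 seen bbox [ 221  139   67   70 3680] disc at z=52mm would be [220.9 143.1] [67.  65.5] tcp [ 0.4484 -0.2844  0.2355]
```

Call:
move_arm(motion=[[0,0,0,0.01,0.02,0,0],[0,0,0,0.025,0.05,0,0],[0,0,0,0.04,0.08,0,0],[0,0,0,0.055,0.112,0,0],[0,0,0,0.07,0.145,0,0],[0,0,0,0.085,0.178,0,0],[0,0,0,0.1,0.21,0,0],[0,0,0,0.115,0.242,0,0],[0,0,0,0.13,0.275,0,0],[0,0,0,0.145,0.308,0,0],[0,0,0,0.16,0.34,0,0],[0,0,0,0.172,0.365,0,0],[0,0,0,0.178,0.38,0,0],[0,0,0,0.18,0.385,0,0],[0,0,0,0.18,0.385,0,0],[0,0,0,0.18,0.385,0,0],[0,0,0,0.18,0.385,0,0]])

```text
time_s: 22.62
tool_pos: [0.6271, 0.0984, 0.2329]
orientation: [-0.442, -3.11, 0.002]
contact_force: [-0.4, -1.1, -0.2]
opening: 0.0427
grip_force: 0.0
```

```bash
python3 -c "
from h import *
look('cream','lid',(.6268,.1017),'w11')"
```

```text
w11 bbox [ 227  141   60   59 2780] xy [0.6261 0.1023] rms px 0.33 tcp [0.6271 0.0984 0.2329] d [-0.001   0.0039] t 22.62 open 0.0427
```

View pics/w10.png

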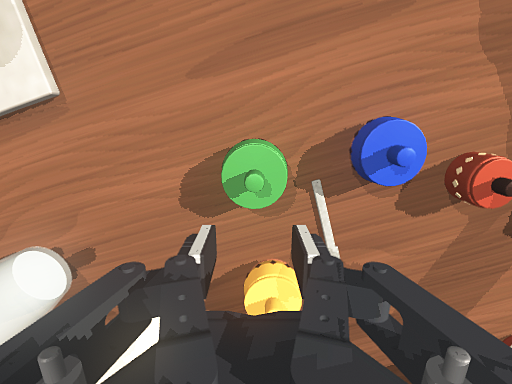

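Green (254,174), blue (389,151) and yellow (272,287) are all seated flat, and the red-brown pot is untouched. The cream lid is next.

Call:
move_arm(motion=[[0,0,0,-0.001,0.003,-0.02,0],[0,0,0,-0.001,0.004,-0.05,0],[0,0,0,-0.001,0.004,-0.08,0],[0,0,0,-0.001,0.004,-0.11,0],[0,0,0,-0.001,0.004,-0.135,0],[0,0,0,-0.001,0.004,-0.155,0],[0,0,0,-0.001,0.004,-0.17,0],[0,0,0,-0.001,0.004,-0.18,0],[0,0,0,-0.001,0.004,-0.185,0],[0,0,0,-0.001,0.004,-0.188,0],[0,0,0,-0.001,0.004,-0.188,-0.3],[0,0,0,-0.001,0.004,-0.188,-0.6],[0,0,0,-0.001,0.004,-0.188,-0.8],[0,0,0,-0.001,0.004,-0.188,-0.8],[0,0,0,-0.001,0.004,-0.188,-0.8],[0,0,0,-0.001,0.004,-0.188,-0.8],[0,0,0,-0.001,0.004,-0.188,-0.8]])

```text
time_s: 24.08
tool_pos: [0.6272, 0.1054, 0.0459]
orientation: [0.436, 3.109, 0.001]
contact_force: [-0.9, -0.7, 6.4]
opening: 0.0201
grip_force: 39.6
```

Call:
move_arm(motion=[[0,0,0,0,0,0.01,-0.8],[0,0,0,0,0,0.035,-0.8],[0,0,0,0,0,0.065,-0.8],[0,0,0,0,0,0.095,-0.8],[0,0,0,0.003,0.005,0.12,-0.8],[0,0,0,0.01,0.02,0.145,-0.8],[0,0,0,0.02,0.045,0.165,-0.8],[0,0,0,0.033,0.075,0.176,-0.8],[0,0,0,0.045,0.105,0.179,-0.8],[0,0,0,0.055,0.132,0.179,-0.8],[0,0,0,0.062,0.15,0.179,-0.8],[0,0,0,0.066,0.159,0.179,-0.8],[0,0,0,0.066,0.16,0.179,-0.8],[0,0,0,0.066,0.16,0.179,-0.8],[0,0,0,0.066,0.16,0.179,-0.8]])

```text
time_s: 25.33
tool_pos: [0.6924, 0.2639, 0.224]
orientation: [0.438, 3.111, -0.002]
contact_force: [-1.0, -0.2, -0.2]
opening: 0.0202
grip_force: 39.2
```

```bash
python3 -c "
from h import *
look('cream','pot',(.6427,.279),'w12')"
```

```text
w12 bbox [ 224   96   71   73 1810] xy [0.6462 0.2836] rms px 0.6 tcp [0.6924 0.2639 0.224 ] d [-0.0462  0.0196] t 25.33 open 0.0202
```

View pics/w12.png

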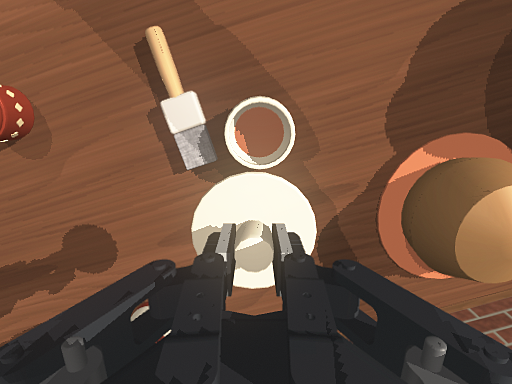

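The cream pot's rim is at (259,132), the held lid is upright, and the space around it is clear.

Call:
move_arm(motion=[[0,0,0,-0.01,0.004,-0.01,-0.8],[0,0,0,-0.032,0.013,-0.03,-0.8],[0,0,0,-0.043,0.018,-0.05,-0.8],[0,0,0,-0.0455,0.0195,-0.07,-0.8],[0,0,0,-0.0455,0.0195,-0.09,-0.8],[0,0,0,-0.0455,0.0195,-0.105,-0.8],[0,0,0,-0.0455,0.0195,-0.115,-0.8],[0,0,0,-0.0455,0.0195,-0.122,-0.8],[0,0,0,-0.0455,0.0195,-0.127,-0.8],[0,0,0,-0.0455,0.0195,-0.131,-0.8],[0,0,0,-0.0455,0.0195,-0.134,-0.8],[0,0,0,-0.0455,0.0195,-0.137,-0.8],[0,0,0,-0.0455,0.0195,-0.139,-0.8],[0,0,0,-0.0455,0.0195,-0.14,-0.8],[0,0,0,-0.0455,0.0195,-0.1405,-0.8],[0,0,0,-0.0455,0.0195,-0.141,-0.8],[0,0,0,-0.0455,0.0195,-0.141,-0.8]])

```text
time_s: 26.8
tool_pos: [0.6472, 0.285, 0.0839]
orientation: [0.436, 3.111, 0.001]
contact_force: [-3.3, -0.3, 5.7]
opening: 0.0208
grip_force: 39.8
```

Call:
move_arm(motion=[[0,0,0,0,0,0,-0.45],[0,0,0,0,0,0,-0.3],[0,0,0,0,0,0,-0.1],[0,0,0,0,0,0,0],[0,0,0,0,0,0,0],[0,0,0,0,0,0.01,0],[0,0,0,0,0,0.03,0],[0,0,0,0,0,0.06,0],[0,0,0,0,0,0.09,0],[0,0,0,0,0,0.12,0],[0,0,0,0,0,0.14,0],[0,0,0,0,0,0.15,0],[0,0,0,0,0,0.15,0],[0,0,0,0,0,0.15,0]])

```text
time_s: 27.97
tool_pos: [0.6469, 0.2848, 0.2324]
orientation: [-0.437, -3.111, 0.0]
contact_force: [0.3, -0.3, -0.4]
opening: 0.0427
grip_force: 0.0
```

```bash
python3 -c "
from h import *
seated('cream',(.6462,.2836),'w13')
im=cams.camera('side'); cv2.imwrite('pics/s2.png',cv2.resize(im[80:330,100:400],None,fx=2.4,fy=2.4)[:,:,::-1])"
```

```text
w13 seen bbox [ 220  140   68   72 3793] disc at z=52mm would be [218.9 144.9] [67.5 65.9] tcp [0.6469 0.2848 0.2324]
```

View pics/s2.png

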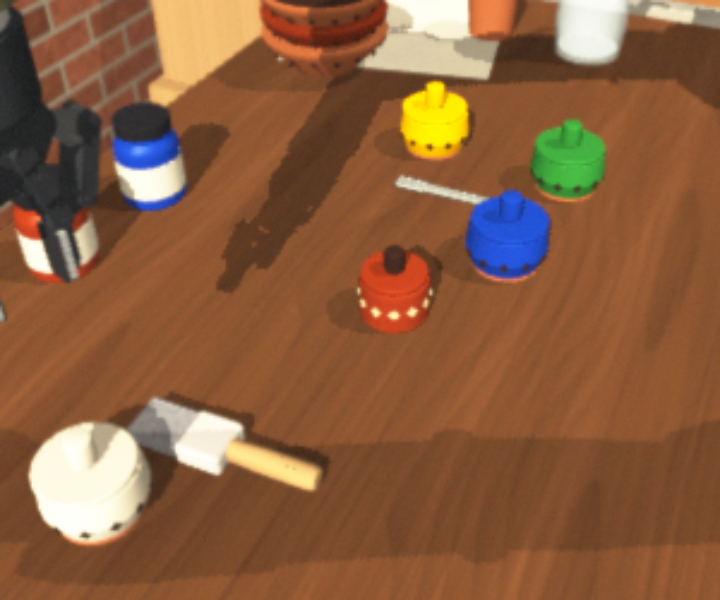

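View pics/w13.png

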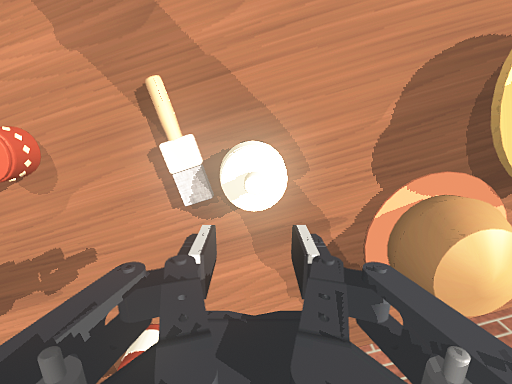

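All four lids sit flat on their own pots, with cream at (90,480) in the side crop, and the red-brown pot is untouched at (395,290). The gripper is clear, so I'm handing in.

```bash
python3 -c "
from cell import order
print(order.job_done())"
```

```text
the job is handed in; nothing more can be done
None
```

All four lids are on the pots of their own colour, knob up and flat on the rims; the pots and the red-brown pot look undisturbed, and I handed the job in at about 28 s (no verdict was shown).

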